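Screw the tea canister's lid on so that its inlay faces front

TASK

Pick up the dark wooden lid by its grip bar and set it straight onto the neck of the grey-green canister with the lid's brass line at the white dot, so that its pins drop into the slots. Then, pressing only lightly and letting it follow its thread down, screw it clockwise until its brass line meets the brass line on the canister's front; the thread goes on, so stop there. Let go, and leave everything else on the table where it is.

Things in the scene. Friction and masses are not known exactly. Their poses are not given: they have to be found in the camera images.
- canister: grey-green tea canister, 100 mm diameter, fixed on a dark board 116 x 116 x 12 mm. Origin under the board's centre, z up, +x its front. Flat shoulder 110 mm above the origin, with a brass line at the front and a white dot. Above it an aluminium threaded neck with a cork bung. Fixed; keep the force between lid and canister under 16 N.
- shoulder (a point): centre of the canister's flat shoulder, 110 mm above its origin
- neck_lowest (a point): centre of the neck's top at its lowest setting, 34 mm above the shoulder; neck 40 mm core diameter, 51 mm over the thread. The neck is an adjustable collar: thread, slots and bung together are set anywhere from 0 to 16 mm higher than these points say, different each time, firmly held; no reading shows it: feel for it
- bung_lowest (a point): top of the sprung cork bung (16 mm diameter) at the collar's lowest setting, 44 mm above the shoulder. It meets the lid's ceiling about 1.5 mm before the pins stand on the thread; it pushes back with 3 N at first, plus 0.6 N per mm, over 12 mm of travel
- front_mark (a point): point on the canister's shoulder 31 mm from the axis, at the inner end of the brass line (front, canister's +x)
- entry_mark (a point): centre of the white dot on the shoulder, 40 mm from the axis, 75 degrees counter-clockwise (from above) from the front. Two slots in the neck's rim, here and straight across, let the lid's pins in, up to 15 degrees off their middle. Set the lid on with its brass line here
- thread_lowest (a point): axis point 10.5 mm above the shoulder: lowest-setting height of the lid's skirt rim when its pins stand at the bottom of the slots. Turned clockwise, the pins run down a two-start thread with stiff flanks: 20 mm per turn, starting 10 degrees past the slot's middle, 1.5 mm of free play up and down; it goes on 55 degrees past the front. Let go, the lid stays (the bung lifts it by the play)
- lid: dark wooden screw lid, about 0.15 kg, a cap of 62 mm outer, 55 mm inner diameter, 36 mm high, inner ceiling 32 mm above the rim, standing on its skirt. Origin at the centre of the skirt's lower rim, z up. On top a pale grip bar, 44 mm along x, 16 mm wide (y), from 36 to 66 mm above the origin. A brass line on top runs to the rim at +x.
- lid_mark (a point): point where the lid's brass line meets the top edge of its rim, 31 mm from the axis along the lid's +x, 36 mm above the lid's origin
- lid_pin (a point): one of two round pins of 4 mm diameter inside the skirt, at +x (this) and -x, centres 5 mm above the rim, reaching in to 21.7 mm from the axis
- lid_grip (a point): point to grasp, in the middle of the grip bar, 57 mm above the lid's origin (the fingers close along the lid's y)
- gouge: wood-handled carving gouge, 170 mm long, lying between the work pieces; origin on its underside
- tea_bowl: white tea bowl, 72 mm wide, 42 mm tall, origin under its centre
- blue_cup: blue cup, 66 mm wide, 50 mm tall, origin under its centre
- green_box: green gift box 100 x 170 x 75 mm, origin under its centre
- carving: small turned wood figure 130 mm tall, 64 mm wide, origin under its centre
- closed_canister: terracotta canister 100 mm wide, already closed with a lid of the same kind (191 mm to the top of its handle), standing by; not to be touched; origin under its centre
- orange_center (a point): orange of 68 mm diameter on a white plate 130 mm wide (origin: centre of the orange)

How it is judged:
By the outcome, as a careful person would: the job done as asked, in the order asked, and still so for the second after the job is handed in, with the robot touching nothing.
It also fails if it takes over 61 s, if anything falls off the work surface, if the arm or the gripper's body presses on something with over 40 N, if the wrist force passes 120 N, or if a joint passes its speed limit or range.

ROBOT

A 7-joint arm with a two-finger parallel gripper is mounted at the origin on the work surface. World frame = base frame: x ahead of the robot, y to its left, z up, the work surface at z = 0. Lengths are in m, angles in rad, forces in N, time in s.
With the tool pointing down it reaches from about 0.425 to 0.925 m from the base axis. Payload 6.8 kg.
Tool frame: the origin (TCP) lies at the very end of the fingers, on their centre line; the grasp point (between the pads) lies 19 mm behind it; z points along the fingers, y is the line along which they close (so a half turn about z gives the same grasp; the last joint's range is limited). The gripper opens to 85 mm and grips with 20 to 120 N. Pads are 22 mm wide; open, the fingers measure 114 mm over their backs; the gripper's body (76 mm by 85 mm) begins 54 mm behind the grasp point. The pads swing forward as they close: fully open they stand 13 mm farther back than shut.
Start: joints at [-1.24, 0.477, 0.022, 1.555, -0.011, 1.109, -0.083], TCP at [0.287, 0.611, 0.231] pointing down, gripper open.
Joint ranges: [-2.96, 2.96], [-0.34, 2.1], [-1.41, 1.46], [0.24, 2.44], [-1.37, 4.51], [0.17, 1.92], [-2.96, 2.96]. Speed limits (rad/s): [2.39, 2.39, 3.14, 3.14, 3.14, 3.14, 3.14].

INTERFACE

Orientations are given as a unit quaternion [w, x, y, z].
In Python, from station import bot gives the robot as it stands. The module is installed in compiled form; this text tells all that it offers.
- The arm moves only by the shell command python3 -m jog 'ROWS' [OPENING] [FORCE]. ROWS is JSON, a list of rows, each a list of 4 numbers: the shift along the tool's x, y, z in cm, then the turn about the tool's z in rad. In form: [[x, y, z, spin], ...]. A call has 1 to 20 rows; each row is the pose to reach, as a shift and turn from the pose commanded when the call began, along the tool's axes at that moment; what a row does not reach only later rows make up. A row lasts 1/12 s, in which the tool goes at most 41.7 mm and 7.16 degrees, less where a joint would pass 70% of its speed; a pose out of reach is approached as far as the arm can. A call with a gripper value outside its range is refused whole. OPENING is the closure, from -1 (fully open) to 1 (shut), set as the call begins (- or left out, the last holds). The fingers move at their own pace and stop on an object; FORCE is the grip in N (left out, the last holds). Time passes only in rows, so rows that repeat a pose let the fingers close. It gives the time, the measured TCP pose, the force, the opening and the grip force at its end, in the units of the state.
- bot.get_obs(): the state, without advancing time (a new reading comes with each control period).
- bot.read_camera(name): name is "side" or "top" or "wrist"; returns a dict with "pixels" (384x512x3 uint8, red, green, blue), "depth" (384x512 float32, m along the optical axis (not along the pixel's ray), 0 where there is no reading), "fovy" (degrees; the focal length in pixels is half the picture's height over the tangent of half this angle, whatever the lens; pixels are square), "cx", "cy" (the principal point, pixels), "distortion" ([k1, k2, p1, p2, k3] as OpenCV has them; the pictures are not rectified), "pose" (4x4, takes a point from camera to world coordinates). Camera axes: x right, y down, z forward; pixel columns grow to the right and rows downward; lengths in m; the calibration is good to about 2 mm. A picture is of the moment at which its call begins.
- bot.hand_in(): hands the job in; it is judged then, once.
The state is a dict: "t": time; "q": joint angles; "joint_vel": joint speeds; "joint_torque": joint torques, N m; "eef_pos": TCP position; "tool_rot": TCP orientation; "contact_force": force on the tool from outside, world axes, zero at the start; "torque": the same for the moment, N m; "gripper_width": opening from 0.0 (shut) to 1.0 (fully open); "grasp_force": force on a finger pad.
Only numpy, scipy, OpenCV 4.12 (cv2) and the standard library are available. Lean on these libraries where they do the work, as an engineer would, in place of code of your own. Each camera call takes 0.05 s, during which the arm holds its last target. There are 200 camera calls.

## Working session

There is one attempt and no reset: what is moved stays moved. The work goes in short steps, Python scripts to look and compute and a shell command to move; the robot and the scene stay as the last step left them, time stands still between calls to the robot, and variables do not carry over. Pictures are saved under pics/ and viewed, at most 10 in all, crops included, and the job is handed in when it is done.

```bash
mkdir -p pics; cat > h.py <<'E'
import numpy as np, cv2
from station import bot
def cam(n,save=None):
    c=bot.read_camera(n); 
    np.savez('/tmp/%s.npz'%n,**{k:np.array(v) for k,v in c.items()})
    if save: cv2.imwrite('pics/'+save,c['pixels'][:,:,::-1])
    return c
def load(n): return dict(np.load('/tmp/%s.npz'%n))
def K(c):
    f=192/np.tan(np.radians(c['fovy'])/2); return np.array([[f,0,c['cx']],[0,f,c['cy']],[0,0,1]],float)
def ray(c,uv):
    p=cv2.undistortPoints(np.array(uv,float).reshape(-1,1,2),K(c),np.array(c['distortion'],float)).reshape(-1,2)
    d=np.c_[p,np.ones(len(p))]@np.array(c['pose'])[:3,:3].T
    return np.array(c['pose'])[:3,3],d
def atz(c,uv,z):
    o,d=ray(c,uv); return o+d*((z-o[2])/d[:,2])[:,None]
def proj(c,P):
    T=np.linalg.inv(c['pose']); P=np.array(P,float).reshape(-1,3)
    return cv2.projectPoints(P,cv2.Rodrigues(T[:3,:3])[0],T[:3,3],K(c),np.array(c['distortion'],float))[0].reshape(-1,2)
def cloud(c):
    v,u=np.mgrid[:384,:512]; o,d=ray(c,np.c_[u.ravel(),v.ravel()])
    P=o+d*np.array(c['depth']).reshape(-1,1); return P.reshape(384,512,3)
E
python3 - <<'E'
from h import *
a=cam('top','top.png');b=cam('side','side.png')
cv2.imwrite('pics/both.png',cv2.resize(np.vstack([a['pixels'],b['pixels']])[:,:,::-1],(400,600)))
for c in(a,b):print(c['fovy'],c['pose'])
o=bot.get_obs();print(o)
E
```

```text
44.709899715945085 [[ 0.12543154 -0.97024917  0.20708327  0.30680363]
 [-0.99208096 -0.12403449  0.01976924  0.00905541]
 [ 0.00650438 -0.20792306 -0.97812356  1.46169189]
 [ 0.          0.          0.          1.        ]]
44.996963239338626 [[ 0.80496465 -0.45627582  0.3792681   0.01390776]
 [-0.59329514 -0.62517273  0.50710939 -0.7809188 ]
 [ 0.00572632 -0.63322306 -0.77394817  1.33001248]
 [ 0.          0.          0.          1.        ]]
{'t': 0.1, 'q': array([-1.24013328,  0.47773886,  0.02231378,  1.55635086, -0.01148518,
        1.1093406 , -0.08310711]), 'joint_vel': array([ 0.00051085, -0.00227465,  0.00021536, -0.0026618 , -0.00012429,
       -0.00069268, -0.00128536]), 'joint_torque': array([ 4.12962225e-03, -5.97765183e+01,  1.61336862e+00, -2.81953025e+01,
        1.27505607e-02,  5.02859009e-03,  9.31704420e-06]), 'eef_pos': array([0.28651901, 0.61056587, 0.23040877]), 'tool_rot': array([-1.24289768e-04,  2.17603872e-01,  9.76036794e-01, -8.45823944e-04]), 'contact_force': array([0.36833766, 0.51959848, 0.19544251]), 'torque': array([-0.02996342, -0.03590308,  0.00605764]), 'grasp_force': 0.0, 'gripper_width': 0.9982854631122905}
```

View pics/top.png

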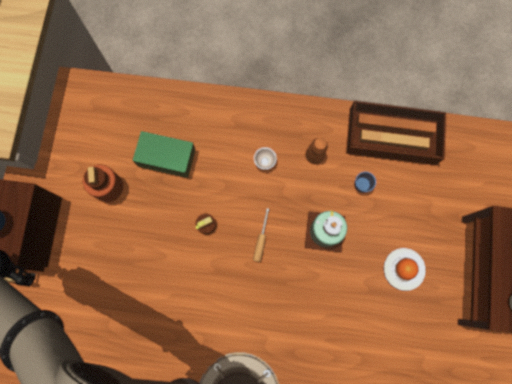

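View pics/side.png

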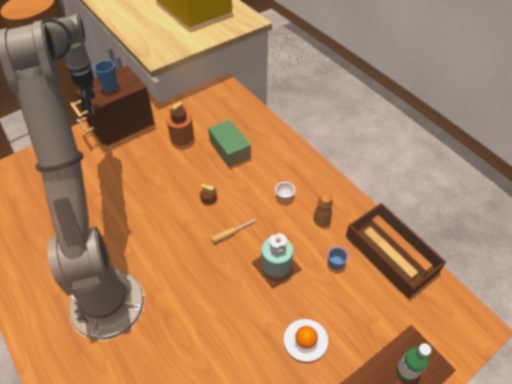

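The lid is at top px (206,224) and side px (208,194). The canister is at top px (330,229) and side px (277,256). I'll enlarge crops of both.

```bash
python3 - <<'E'
from h import *
a,b=load('top'),load('side')
def crop(c,u,v,r=25,s=8):
    return cv2.resize(c['pixels'][v-r:v+r,u-r:u+r,::-1],None,fx=s,fy=s,interpolation=cv2.INTER_CUBIC)
im=np.vstack([np.hstack([crop(a,206,224,19),crop(a,330,229,19)]),np.hstack([crop(b,208,194,19),crop(b,277,256,19)])])
im=cv2.resize(im,(600,600));cv2.imwrite('pics/crops.png',im)
P=cloud(a)
for u,v in((206,224),(330,229)):
    Q=P[v-25:v+25,u-25:u+25].reshape(-1,3)
    for lo,hi in((.025,.045),(.055,.075),(.1,.115),(.115,.13),(.14,.2)):
        m=Q[(Q[:,2]>lo)&(Q[:,2]<hi)]
        if len(m): print(u,lo,len(m),m.mean(0).round(4),m.min(0).round(3),m.max(0).round(3))
print(atz(a,[[206,224]],.05),atz(a,[[330,229]],.11))
E
```

```text
206 0.025 232 [0.4891 0.1639 0.0364] [0.46  0.135 0.025] [0.522 0.196 0.045]
206 0.055 86 [0.4902 0.1648 0.066 ] [0.473 0.144 0.055] [0.508 0.187 0.074]
330 0.025 30 [ 0.4893 -0.1742  0.0349] [ 0.466 -0.23   0.025] [ 0.54  -0.157  0.043]
330 0.055 37 [ 0.4863 -0.1796  0.0644] [ 0.466 -0.234  0.055] [ 0.537 -0.157  0.075]
330 0.1 570 [ 0.511  -0.2018  0.11  ] [ 0.466 -0.253  0.1  ] [ 0.565 -0.157  0.115]
330 0.115 40 [ 0.5153 -0.1965  0.1173] [ 0.474 -0.249  0.115] [ 0.56  -0.166  0.13 ]
330 0.14 248 [ 0.5147 -0.2043  0.1592] [ 0.49  -0.228  0.14 ] [ 0.542 -0.181  0.172]
[[0.48711047 0.16138541 0.05      ]] [[ 0.5104665  -0.20592225  0.11      ]]
```

View pics/crops.png

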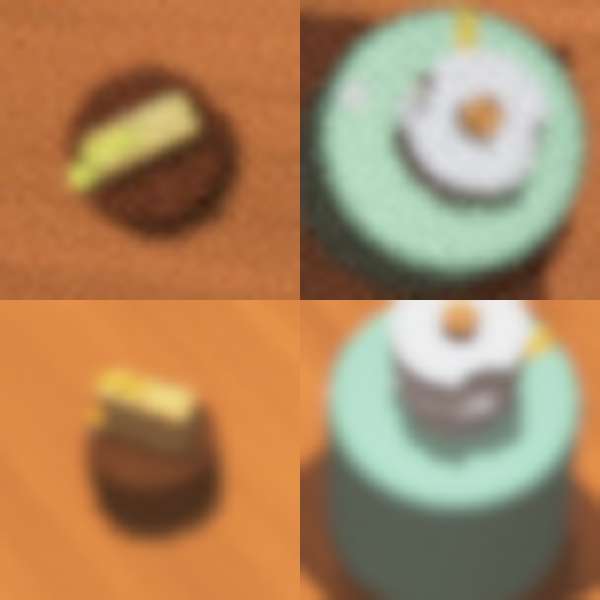

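The crops show the lid bar running from (82,165) to (190,110), with its brass line at the lower-left end, (78,178). The canister's front line is at (466,25) and its white dot at (354,97). Next: rough poses, and the approach to the lid.

```bash
cat >> h.py <<'E'
from scipy.spatial.transform import Rotation as R
def tool():
    o=bot.get_obs();q=o['tool_rot'];return np.array(o['eef_pos']),R.from_quat([q[1],q[2],q[3],q[0]])
def delta(target,yaw=None):
    """yaw: desired world direction (rad) of tool y, mod pi"""
    p,r=tool(); d=r.inv().apply(np.array(target)-p)*100
    s=None
    if yaw is not None:
        y=r.apply([0,1,0]); cur=np.arctan2(y[1],y[0]); s=-((yaw-cur+np.pi/2)%np.pi-np.pi/2)
    print('p',p.round(4),'rows cm',d.round(3),'spin',s)
E
python3 - <<'E'
from h import *
a=load('top'); s=600/76
px=lambda x,y,u0,v0:[u0-.5+x/s,v0-.5+y/s]
e=atz(a,[px(90,160,187,205),px(187,112,187,205)],.066);c=e.mean(0);d=e[0]-e[1];yaw=np.arctan2(d[1],d[0])
print('lid',c,np.degrees(yaw))
cc=atz(a,[px(151,141,311,210),px(166,25,311,210),px(54,97,311,210)],.11);print(cc)
for q in cc[1:]: print(np.degrees(np.arctan2(*(q-cc[0])[[1,0]])))
p,r=tool();w=cam('wrist');T=w['pose'];print('cam in tool',r.inv().apply(T[:3,3]-p),(r.inv().as_matrix()@T[:3,:3]).round(3),w['fovy'])
delta([c[0],c[1],.2],yaw+np.pi/2)
E
```

```text
lid [0.49116617 0.16649276 0.066     ] 124.0350153815093
[[ 0.5151305  -0.20439212  0.11      ]
 [ 0.55914638 -0.20596561  0.11      ]
 [ 0.52697446 -0.16706459  0.11      ]]
-2.047349508197082
72.39586277290688
cam in tool [ 0.06496266 -0.00027378 -0.14301959] [[-0.    -0.966 -0.26 ]
 [ 1.    -0.     0.   ]
 [-0.    -0.26   0.966]] 65.84624076846202
p [0.2866 0.6107 0.2305] rows cm [-37.388 -31.513   3.102] spin 0.5379732360724363
```

```bash
python3 -m jog '[[-37.4,-31.5,5,0.538],[-37.4,-31.5,5,0.538],[-37.4,-31.5,5,0.538],[-37.4,-31.5,5,0.538],[-37.4,-31.5,5,0.538],[-37.4,-31.5,5,0.538],[-37.4,-31.5,5,0.538],[-37.4,-31.5,5,0.538],[-37.4,-31.5,5,0.538],[-37.4,-31.5,5,0.538],[-37.4,-31.5,5,0.538],[-37.4,-31.5,5,0.538],[-37.4,-31.5,5,0.538],[-37.4,-31.5,5,0.538],[-37.4,-31.5,5,0.538],[-37.4,-31.5,5,0.538],[-37.4,-31.5,5,0.538]]'
python3 - <<'E'
from h import *
c=cam('wrist','w1.png');print(bot.get_obs()['q'].round(2),tool()[1].as_matrix().round(3))
P=cloud(c);v,u=np.mgrid[:384,:512]
B=P.reshape(-1,3);m=(abs(B[:,0]-.49)<.05)&(abs(B[:,1]-.165)<.05)
for lo,hi in((.02,.045),(.062,.07)):
    k=m&(B[:,2]>lo)&(B[:,2]<hi);q=B[k];r=cv2.minAreaRect(q[:,:2].astype(np.float32));print(lo,k.sum(),q.mean(0),r,q[:,2].max())
E
```

```text
t: 1.57
eef_pos: [0.4909, 0.1687, 0.1813]
tool_rot: [-0.0, 0.468, 0.884, 0.0]
contact_force: [0.8, 0.3, 0.1]
gripper_width: 0.998
grasp_force: 0.0
[-0.7   0.28  0.29  1.99 -0.11  0.88  0.25] [[-0.562  0.827 -0.   ]
 [ 0.827  0.562  0.   ]
 [ 0.     0.    -1.   ]]
0.02 2111 [0.48961501 0.16990691 0.03630478] ((0.49098098278045654, 0.1677132546901703), (0.06130156293511391, 0.06047955900430679), 31.103212356567383) 0.04419598433393679
0.062 839 [0.49135366 0.16736391 0.06653612] ((0.4917258322238922, 0.16674917936325073), (0.015894273295998573, 0.043874770402908325), 33.00029373168945) 0.06965477123814778
```

View pics/w1.png

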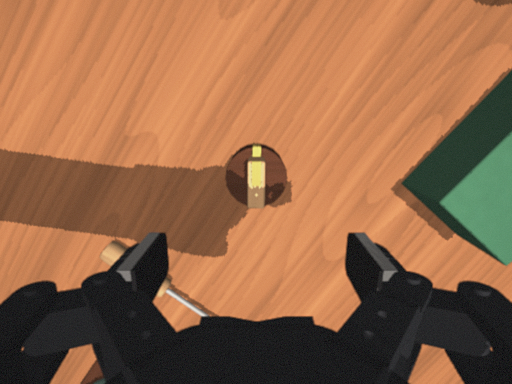

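```bash
python3 - <<'E'
from h import *
delta([.4915,.1671,.040],np.radians(33.4))
E
```

```text
p [0.491  0.1685 0.1813] rows cm [-0.152 -0.043 14.132] spin 0.0137525348378007
```

```bash
python3 -m jog '[[-0.15,-0.04,4,0.014],[-0.15,-0.04,8,0.014],[-0.15,-0.04,11,0.014],[-0.15,-0.04,13,0.014],[-0.15,-0.04,14.1,0.014],[-0.15,-0.04,14.1,0.014],[-0.15,-0.04,14.1,0.014]]'
python3 -m jog '[[0,0,0,0],[0,0,0,0],[0,0,0,0],[0,0,0,0],[0,0,0,0],[0,0,0,0],[0,0,0,0],[0,0,0,0]]' 1 60
```

```text
t: 2.2
eef_pos: [0.4922, 0.1661, 0.0406]
tool_rot: [-0.0, 0.475, 0.88, 0.0]
contact_force: [-0.1, 0.2, 1.1]
gripper_width: 0.997
grasp_force: 0.0
t: 2.87
eef_pos: [0.4924, 0.1657, 0.0408]
tool_rot: [0.0, 0.475, 0.88, 0.0]
contact_force: [-0.9, -0.4, 6.0]
gripper_width: 0.177
grasp_force: 59.2
```

```bash
python3 -m jog '[[0,0,-3,0],[0,0,-7,0],[0,0,-11,0],[0,0,-15,0],[0,0,-19,0],[0,0,-20.5,0],[0,0,-20.5,0],[0,0,-20.5,0],[0,0,-20.5,0]]'
python3 - <<'E'
from h import *
delta([.492,-.28,.245],np.radians(73-90));print(bot.get_obs()['contact_force'])
E
```

```text
t: 3.62
eef_pos: [0.4909, 0.1652, 0.2438]
tool_rot: [-0.001, 0.475, 0.88, -0.001]
contact_force: [0.7, 0.1, -2.6]
gripper_width: 0.172
grasp_force: 59.3
p [0.4909 0.1652 0.2438] rows cm [-37.296 -24.307  -0.071] spin 0.8768239484282754
[ 0.69258554  0.07446394 -2.57318571]
```

```bash
python3 -m jog '[[-2.5,-1.6,0,0.1],[-5,-3.2,0,0.2],[-7.5,-4.8,0,0.3],[-10,-6.5,0,0.4],[-12.5,-8.1,0,0.5],[-15,-9.7,0,0.6],[-17.5,-11.4,0,0.7],[-20,-13,0,0.8],[-22.5,-14.6,0,0.877],[-25,-16.3,0,0.877],[-27.5,-17.9,0,0.877],[-30,-19.5,0,0.877],[-32.5,-21.2,0,0.877],[-35,-22.8,0,0.877],[-36.5,-23.8,0,0.877],[-37.3,-24.3,0,0.877],[-37.3,-24.3,0,0.877],[-37.3,-24.3,0,0.877],[-37.3,-24.3,0,0.877],[-37.3,-24.3,0,0.877]]'
python3 - <<'E'
from h import *
c=cam('wrist','w2.png');print(bot.get_obs()['q'].round(2))
E
```

```text
t: 5.28
eef_pos: [0.4935, -0.2777, 0.2448]
tool_rot: [-0.001, 0.803, 0.596, 0.0]
contact_force: [-0.3, -0.3, -1.1]
gripper_width: 0.177
grasp_force: 59.1
[-0.13  0.33  0.67  1.84 -0.24  1.05  0.34]
```

View pics/w2.png

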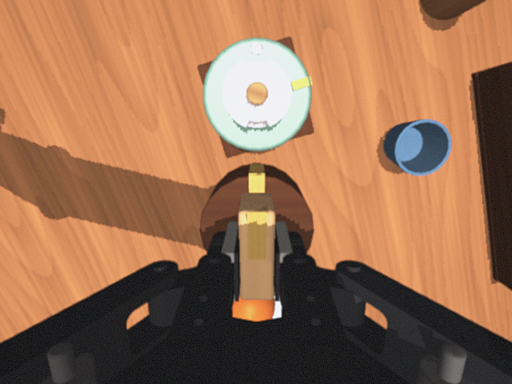

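The wrist view shows the canister at about (257,94), its front line at (301,84), the dot at (258,47), and the held lid with its line at (257,180). I'll fit circles and marks in this one frame.

```bash
python3 - <<'E'
from h import *
from scipy.optimize import least_squares
c=load('wrist');P=cloud(c);im=c['pixels'].astype(int);v,u=np.mgrid[:384,:512]
# canister outline (outer shoulder edge) 
hgt=P[...,2]
def fit(mask,z,r,c0,name,top=False):
    cn=max(cv2.findContours(mask.astype(np.uint8),0,1)[0],key=len).reshape(-1,2).astype(float)
    q=atz(c,cn,z)
    if top: q=q[cn[:,1]<215]
    f=lambda p:np.hypot(q[:,0]-p[0],q[:,1]-p[1])-p[2]
    s=least_squares(f,[*c0,r],loss='soft_l1',f_scale=.0007);print(name,s.x.round(4),np.abs(f(s.x)).mean());return s.x
can=(hgt>.09)&(v<158)&(v>30)&(abs(u-257)<70)
z=hgt[(hgt>.1)&(hgt<.118)&(v<158)]; print('shoulder z',np.median(z))
C=fit(can,.11,.05,[.515,-.204],'can')
N=(hgt>.13)&(v<150)&(v>40); print('neck n',N.sum(),np.percentile(hgt[N],[10,50,90,99]))
# shoulder visible colour check for neck top
nt=np.median(hgt[N]); fit(N,nt,.0255,[.515,-.204],'neck')
L=(hgt>.215)&(hgt<.26)&(v>160)&(v<225)&(abs(u-257)<70)&(im.sum(2)<300)
zl=np.median(hgt[L]);print('lid top z',zl,L.sum())
L2=(hgt>.215)&(v<300)&(v>150)&(abs(u-257)<75)
l=fit(L2,.240,.031,[.4935,-.2777],'lid',True)
yel=(im[...,0]>170)&(im[...,1]>150)&(im[...,2]<110)
m=yel&(v<130)&(u>280)&(u<330);f=atz(c,[[u[m].mean(),v[m].mean()]],.11)[0];print('front',u[m].mean(),v[m].mean(),f,np.degrees(np.arctan2(f[1]-C[1],f[0]-C[0])))
wh=(im.min(2)>200)&(v<56)&(v>38)&(abs(u-257)<12)
m=wh;d=atz(c,[[u[m].mean(),v[m].mean()]],.11)[0];print('dot',m.sum(),u[m].mean(),v[m].mean(),np.degrees(np.arctan2(d[1]-C[1],d[0]-C[0])),np.hypot(*(d[:2]-C[:2])))
m=yel&(v>160)&(v<194)&(abs(u-257)<15)&(hgt>.22)&(hgt<.25);k=atz(c,[[u[m].mean(),v[m].mean()]],.24)[0];print('lidline',u[m].mean(),v[m].mean(),np.degrees(np.arctan2(k[1]-l[1],k[0]-l[0])))
p,r=tool();x=r.apply([1,0,0]);print('tool x yaw',np.degrees(np.arctan2(x[1],x[0])), 'lid in tool',r.inv().apply([l[0]-p[0],l[1]-p[1],0]), 'can in tool',r.inv().apply([C[0]-p[0],C[1]-p[1],0]))
E
```

```text
shoulder z 0.11031672008037943
can [ 0.5163 -0.2054  0.0488] 0.0002497778460396903
neck n 4023 [0.15804098 0.15916487 0.16912515 0.38789816]
neck [ 0.5162 -0.2055  0.025 ] 0.0006062943425545515
lid top z 0.2402405733412988 3917
lid [ 0.4966 -0.2694  0.0277] 0.000471092277711784
front 315.4134328358209 92.90746268656716 [ 0.56745328 -0.21770766  0.11      ] -13.499436412368032
dot 335 257.0179104477612 48.170149253731346 72.8965647946439 0.04013931371160364
lidline 258.1525423728813 181.59322033898306 70.67681040380857
tool x yaw 73.12128704121737 lid in tool [9.04007557e-03 4.35679739e-04 7.19062696e-06] can in tool [7.59660003e-02 7.37060052e-04 6.18508462e-05]
```

```bash
python3 - <<'E'
from h import *
from scipy.optimize import least_squares
c=load('wrist');P=cloud(c);im=c['pixels'].astype(int);v,u=np.mgrid[:384,:512];hgt=P[...,2]
L2=(hgt>.2)&(v<300)&(v>150)&(abs(u-257)<75)
cn=max(cv2.findContours(L2.astype(np.uint8),0,1)[0],key=len).reshape(-1,2).astype(float)
for vm in(190,205,220):
  q=atz(c,cn[(cn[:,1]<vm)&(cn[:,1]>152)],.2405)
  for rr in(.0305,.031):
    f=lambda p:np.hypot(q[:,0]-p[0],q[:,1]-p[1])-rr
    s=least_squares(f,[.495,-.275],loss='soft_l1',f_scale=.0007).x
    p,r=tool();print(vm,rr,len(q),s.round(4),abs(f(s)).mean(),(r.inv().apply([s[0]-p[0],s[1]-p[1],0])*1000).round(2))
yel=(im[...,0]>150)&(im[...,1]>130)&(im[...,2]<110)
for a,b in((165,178),(178,191)):
  m=yel&(v>=a)&(v<b)&(abs(u-257)<15);k=atz(c,[[u[m].mean(),v[m].mean()]],.2405)[0];print(m.sum(),k,(r.inv().apply([k[0]-p[0],k[1]-p[1],0])*1000).round(2))
m=yel&(v<95)&(v>74)&(u>285)&(u<315);f=atz(c,[[u[m].mean(),v[m].mean()]],.11)[0];print('front',m.sum(),u[m].mean(),v[m].mean(),np.degrees(np.arctan2(f[1]+.2055,f[0]-.5163)))
print(cn[:,1].min(),proj(c,[p+r.apply([.031,0,.0043]),p+r.apply([.033,0,.0043])]))
E
```

```text
190 0.0305 92 [ 0.4961 -0.2711] 0.0006720064650129063 [7.28 0.47 0.01]
190 0.031 92 [ 0.496  -0.2716] 0.0007186118805840157 [6.74 0.47 0.01]
205 0.0305 122 [ 0.496  -0.2713] 0.0011333888403513902 [7.01 0.47 0.01]
205 0.031 122 [ 0.4959 -0.2719] 0.001225303296878836 [6.46 0.47 0.01]
220 0.0305 152 [ 0.496  -0.2714] 0.0011810184240482414 [6.9  0.45 0.01]
220 0.031 152 [ 0.4958 -0.272 ] 0.0013316168040006249 [6.31 0.46 0.  ]
33 [ 0.50382382 -0.24646869  0.2405    ] [3.307e+01 7.000e-01 3.000e-02]
25 [ 0.50205237 -0.25125432  0.2405    ] [2.798e+01 3.900e-01 2.000e-02]
front 67 312.7164179104478 83.98507462686567 -4.660564597462546
164.0 [[255.62921625 178.2088208 ]
 [255.62601865 174.36787445]]
```

```bash
python3 - <<'E'
from h import *
c=cam('wrist');P=cloud(c);im=c['pixels'].astype(int);v,u=np.mgrid[:384,:512];hgt=P[...,2]
p,r=tool();print(p,bot.get_obs()['contact_force'])
Q=r.inv().apply(P.reshape(-1,3)-p).reshape(384,512,3)*1000
m=(v>165)&(v<222)&(abs(u-257)<60)&(hgt>.22)&(hgt<.252)&(abs(u-257)>18)
A=np.c_[Q[m][:,:2],np.ones(m.sum())];s=np.linalg.lstsq(A,Q[m][:,2],rcond=None)[0];print('plane lid top z=ax+by+c',s,m.sum(),'std',(A@s-Q[m][:,2]).std())
for row in range(158,300,6): print(row,Q[row,257].round(1),im[row,257],Q[row,232].round(1))
cv2.imwrite('pics/w3.png',cv2.resize(c['pixels'][20:320,190:330,::-1],None,fx=4,fy=4,interpolation=cv2.INTER_CUBIC)[::2] if 0 else cv2.resize(c['pixels'][20:220,160:360,::-1],(600,600),interpolation=cv2.INTER_CUBIC))
E
```

```text
[ 0.49350767 -0.27821157  0.24517507] [-0.3357356  -0.12447754 -0.6311744 ]
plane lid top z=ax+by+c [ 0.23921003 -0.00270737  1.40436336] 2618 std 3.4981501176661887
158 [  2.4   1.3 244.5] [228 153 102] [  2.4 -31.6 244.4]
164 [33.2  0.8 32.6] [101  79  45] [ -5.7 -31.8 244.8]
170 [33.3  0.8 14.3] [114  90  54] [ 28.  -14.9  40.2]
176 [32.2  0.8  4.2] [242 226 124] [ 29.4 -13.   17. ]
182 [29.3  0.8  3.5] [241 225 124] [ 28.8 -12.1   5.2]
188 [25.8  0.8  4.5] [241 222 122] [ 25.9 -12.1   4.3]
194 [23.4  0.8  1.8] [105  78  59] [ 22.6 -12.2   4.5]
200 [ 23.9   0.7 -10. ] [118  91  69] [ 19.3 -12.3   4.8]
206 [ 23.6   0.7 -17.8] [125  97  73] [ 15.9 -12.4   5.2]
212 [ 23.8   0.7 -26.4] [232 194 105] [ 12.7 -12.4   4.7]
218 [ 21.1   0.7 -26.2] [241 217 119] [  9.3 -12.5   4.9]
224 [ 18.6   0.7 -26.8] [194 153  85] [ 10.8 -11.5  -7.3]
230 [ 15.7   0.7 -26.3] [169 136  75] [ 11.4 -10.8 -16.3]
236 [ 12.5   0.7 -25.4] [168 133  70] [ 11.2 -10.3 -22.5]
242 [ 10.3   0.7 -26.6] [170 135  75] [ 10.9  -9.9 -27.9]
248 [  7.4   0.7 -26.5] [170 134  74] [ 11.1  -9.4 -33.8]
254 [  4.3   0.7 -26. ] [172 136  78] [ 10.3  -9.1 -37.5]
260 [  1.2   0.7 -25.6] [185 144 101] [  7.8  -9.2 -37.6]
266 [ -1.9   0.7 -25.3] [181 139  96] [  7.   -8.9 -40.9]
272 [ -4.9   0.7 -25.2] [182 140 100] [  65.4    0.4 -142.9]
278 [ -7.4   0.7 -26. ] [182 143 101] [  4.7  -8.6 -45.4]
284 [-11.6   0.7 -24.4] [182 139  99] [  2.1  -8.7 -45.4]
290 [-14.2   0.7 -25.1] [181 142 101] [ -0.2  -8.7 -45.9]
296 [-17.6   0.7 -24.8] [182 141 100] [ -3.   -8.8 -45.6]
```

View pics/w3.png

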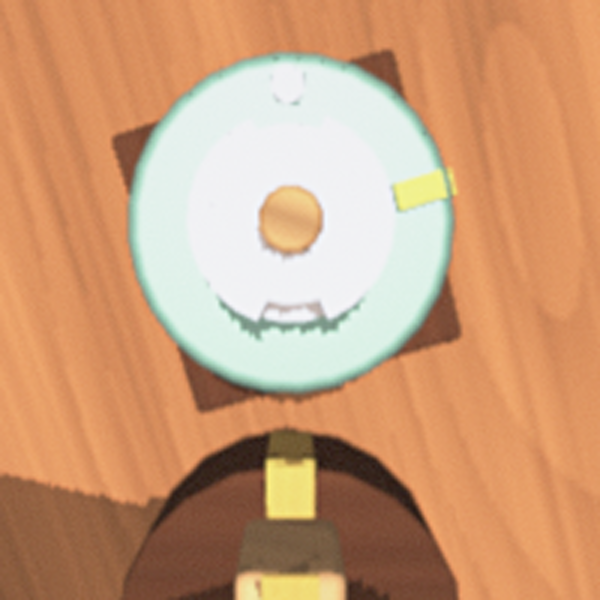

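Canister centre is at crop (290,220), dot at (289,83), front line at (425,188), and the slots line up with the dot. The dark band at the lid's edge is the skirt side, so I'll refit using depth.

```bash
python3 - <<'E'
from h import *
from scipy.optimize import least_squares
c=load('wrist');P=cloud(c);v,u=np.mgrid[:384,:512];p,r=tool()
Q=r.inv().apply(P.reshape(-1,3)-p).reshape(384,512,3)*1000;hgt=P[...,2]
def plane(m,n):
    A=np.c_[Q[m][:,:2],np.ones(m.sum())];s=least_squares(lambda s:A@s-Q[m][:,2],[0,0,np.median(Q[m][:,2])],loss='soft_l1',f_scale=.5).x;print(n,s.round(4),m.sum())
plane((v<155)&(abs(u-257)<60)&(abs(hgt-.11)<.006),'shoulder')
plane((v<40)&(hgt<.02)&(hgt>-.02),'table')
plane((v>180)&(v<205)&(abs(hgt-.24)<.006)&(abs(u-257)>14)&(abs(u-257)<50),'lid top')
plane((v>214)&(v<296)&(abs(u-257)<8)&(abs(Q[...,2]+26)<4),'bar top')
can=(hgt>.09)&(v<158)&(v>30)&(abs(u-257)<70)
cn=max(cv2.findContours(can.astype(np.uint8),0,1)[0],key=len).reshape(-1,2).astype(float)
q=atz(c,cn,.11);f=lambda s:np.hypot(q[:,0]-s[0],q[:,1]-s[1])-s[2]
s=least_squares(f,[.515,-.204,.05],loss='soft_l1',f_scale=.0007).x
print('can',s,r.inv().apply([s[0]-p[0],s[1]-p[1],0])*1000)
k=atz(c,[[160+425/3-.5,20+188/3-.5],[160+289/3-.5,20+83/3-.5]],.11)-[s[0],s[1],0];print(np.degrees(np.arctan2(k[:,1],k[:,0])))
# lid top sides: points within top plane, per-row half widths
m=(abs(Q[...,2]-4.6)<1.5)&(v>170)&(v<222)&(abs(u-257)<70);w=Q[m][:,:2];cc,rr=cv2.minEnclosingCircle(w.astype(np.float32));print('lid top extent',w.min(0),w.max(0),cc,rr)
E
```

```text
shoulder [ 2.100000e-03 -1.900000e-03  1.347353e+02] 5982
table [ 1.500000e-03 -1.300000e-03  2.446002e+02] 19772
lid top [ 2.3900e-02 -1.4000e-03  4.1254e+00] 1307
bar top [-3.20000e-02  4.70000e-03 -2.56195e+01] 1211
can [ 0.51632253 -0.2054148   0.04874611] [7.62852155e+01 6.72126432e-01 4.85925859e-02]
[-4.55412934e-02  7.40947184e+01]
lid top extent [  7.18157893 -29.03739598] [33.65190747 30.1419294 ] (9.157662391662598, 0.5429345965385437) 29.5999813079834
```

```bash
python3 -m jog '[[2,0,0,0],[4,0,0,0],[6,0,0,0],[7,0,0,0],[7.44,0,0,0],[7.44,0,1,0],[7.44,0,2,0],[7.44,0,3,0],[7.44,0,3.5,0],[7.44,0,3.5,0],[7.44,0,3.5,0],[7.44,0,3.5,0]]'
python3 - <<'E'
from h import *
p,r=tool();x=r.apply([1,0,0]);l=p+r.apply([.0019,.0007,0]);print('lid c',l.round(4),'want .5163 -.2054; d tool mm',(r.inv().apply(np.array([.5163,-.2054,l[2]])-l)*1000).round(2),np.degrees(np.arctan2(x[1],x[0])),bot.get_obs()['contact_force'])
E
```

```text
t: 6.38
eef_pos: [0.515, -0.2091, 0.2104]
tool_rot: [0.0, 0.804, 0.594, -0.0]
contact_force: [-0.4, 0.2, -1.1]
gripper_width: 0.172
grasp_force: 59.1
lid c [ 0.5162 -0.2074  0.2104] want .5163 -.2054; d tool mm [ 1.99 -0.49 -0.  ] 72.93565811380336 [-0.42789759  0.22431513 -1.12393705]
```

```bash
python3 -m jog '[[0.2,-0.04,0,0],[0.2,-0.04,0.4,0],[0.2,-0.04,0.8,0],[0.2,-0.04,0.8,0],[0.2,-0.04,0.8,0],[0.2,-0.04,0.8,0]]'
python3 - <<'E'
from h import *
p,r=tool();l=p+r.apply([.0019,.0007,0]);print('d tool mm',(r.inv().apply(np.array([.5163,-.2054,l[2]])-l)*1000).round(2),bot.get_obs()['contact_force'])
E
```

```text
t: 6.88
eef_pos: [0.5151, -0.2065, 0.2023]
tool_rot: [-0.0, 0.804, 0.595, -0.0]
contact_force: [0.5, -0.2, -1.9]
gripper_width: 0.178
grasp_force: 59.1
d tool mm [-0.52  0.12 -0.  ] [ 0.54153497 -0.24319102 -1.88205292]
```

```bash
python3 -m jog '[[-0.03,0,0.1,0],[-0.03,0,0.2,0],[-0.03,0,0.3,0],[-0.03,0,0.4,0],[-0.03,0,0.4,0]]'; python3 -m jog '[[0,0,0.1,0],[0,0,0.2,0],[0,0,0.2,0]]' ; python3 -m jog '[[0,0,0.1,0],[0,0,0.2,0],[0,0,0.2,0]]'
```

```text
t: 7.3
eef_pos: [0.5149, -0.2067, 0.1981]
tool_rot: [-0.0, 0.804, 0.595, -0.0]
contact_force: [0.5, -0.1, -1.2]
gripper_width: 0.18
grasp_force: 59.1
t: 7.55
eef_pos: [0.5149, -0.2067, 0.1961]
tool_rot: [-0.0, 0.804, 0.595, -0.0]
contact_force: [-0.9, -0.2, -1.5]
gripper_width: 0.175
grasp_force: 59.1
t: 7.8
eef_pos: [0.5149, -0.2067, 0.1941]
tool_rot: [-0.0, 0.804, 0.595, -0.0]
contact_force: [-0.8, -0.1, -1.7]
gripper_width: 0.176
grasp_force: 59.1
```

No contact yet. I'll go down in 2 mm steps.

```bash
for i in 1; do python3 -m jog '[[0,0,0.1,0],[0,0,0.2,0],[0,0,0.3,0],[0,0,0.4,0],[0,0,0.4,0]]'; done;  python3 -m jog '[[0,0,0.1,0],[0,0,0.2,0],[0,0,0.3,0],[0,0,0.4,0],[0,0,0.4,0]]'
```

```text
t: 8.22
eef_pos: [0.5149, -0.2067, 0.19]
tool_rot: [-0.0, 0.804, 0.595, -0.0]
contact_force: [-0.0, -0.1, -1.8]
gripper_width: 0.172
grasp_force: 59.1
t: 8.63
eef_pos: [0.5149, -0.2067, 0.186]
tool_rot: [-0.0, 0.804, 0.595, -0.0]
contact_force: [-0.5, 0.2, -2.1]
gripper_width: 0.175
grasp_force: 59.1
```

```bash
python3 -m jog '[[0,0,0.1,0],[0,0,0.2,0],[0,0,0.2,0]]'; python3 -m jog '[[0,0,0.1,0],[0,0,0.2,0],[0,0,0.2,0]]'
```

```text
t: 8.88
eef_pos: [0.515, -0.2067, 0.1841]
tool_rot: [-0.0, 0.804, 0.595, -0.0]
contact_force: [0.2, -0.2, -1.5]
gripper_width: 0.173
grasp_force: 59.1
t: 9.13
eef_pos: [0.515, -0.2067, 0.1821]
tool_rot: [-0.0, 0.804, 0.595, -0.0]
contact_force: [-0.3, 0.3, -0.6]
gripper_width: 0.179
grasp_force: 59.1
```

```bash
python3 -m jog '[[0,0,0.1,0],[0,0,0.1,0]]'; python3 -m jog '[[0,0,0.1,0],[0,0,0.1,0]]'|grep -E 'eef|contact'
```

```text
t: 9.3
eef_pos: [0.515, -0.2067, 0.1811]
tool_rot: [-0.0, 0.804, 0.595, -0.0]
contact_force: [-0.5, -1.0, -2.8]
gripper_width: 0.174
grasp_force: 59.1
eef_pos: [0.515, -0.2067, 0.1801]
contact_force: [-0.7, 0.1, -2.1]
```

```bash
python3 -m jog '[[0,0,0.1,0],[0,0,0.1,0]]'|grep -E 'eef|contact'; python3 -m jog '[[0,0,0.05,0],[0,0,0.05,0]]'|grep -E 'eef|contact'
```

```text
eef_pos: [0.5149, -0.2067, 0.1791]
contact_force: [-0.6, 0.5, -1.1]
eef_pos: [0.515, -0.2067, 0.1787]
contact_force: [-0.3, 0.2, -0.3]
```

```bash
python3 -m jog '[[0,0,0.05,0],[0,0,0.05,0]]'|grep -E 'eef|contact'; python3 -m jog '[[0,0,0.05,0],[0,0,0.05,0]]'|grep -E 'eef|contact';python3 -m jog '[[0,0,0.05,0],[0,0,0.05,0]]'|grep -E 'eef|contact'
```

```text
eef_pos: [0.515, -0.2067, 0.1782]
contact_force: [0.4, -0.4, -1.2]
eef_pos: [0.515, -0.2067, 0.1777]
contact_force: [-0.2, 0.3, -1.7]
eef_pos: [0.5151, -0.2068, 0.1774]
contact_force: [-0.4, 0.9, 2.0]
```

```bash
python3 -m jog '[[0,0,0.05,0],[0,0,0.05,0]]'|grep -E 'eef|contact'; python3 -m jog '[[0,0,0.05,0],[0,0,0.05,0]]'|grep -E 'eef|contact'
```

```text
eef_pos: [0.5151, -0.2068, 0.177]
contact_force: [-0.7, -0.9, 1.2]
eef_pos: [0.5151, -0.2068, 0.1764]
contact_force: [-0.5, 0.1, 1.8]
```

```bash
python3 -m jog '[[0,0,0.03,0],[0,0,0.03,0]]'|grep -E 'eef|contact'; python3 -m jog '[[0,0,0.03,0],[0,0,0.03,0]]'|grep -E 'eef|contact'
```

```text
eef_pos: [0.5151, -0.2068, 0.176]
contact_force: [0.0, -0.1, 2.3]
eef_pos: [0.5151, -0.2068, 0.1758]
contact_force: [-0.6, 1.2, 3.5]
```

```bash
python3 -m jog '[[0,0,0.03,0],[0,0,0.03,0]]'|grep -E 'eef|contact'; python3 -m jog '[[0,0,0,0],[0,0,0,0]]'|grep -E 'eef|contact'
```

```text
eef_pos: [0.5152, -0.2068, 0.1757]
contact_force: [-2.0, 1.2, 5.8]
eef_pos: [0.5151, -0.2068, 0.1757]
contact_force: [-1.6, 0.5, 5.5]
```

The bung touched at TCP .1776 and the pins stood at .1758, so the collar is raised about 14.7 mm. Now I turn about the lid's own axis, which is offset from the TCP, following the pitch.

```bash
python3 -m jog '[[0,0,-0.05,0],[0.003,-0.01,-0.09,0.05],[0.007,-0.019,-0.09,0.1],[0.011,-0.028,-0.09,0.15],[0.016,-0.037,-0.08,0.2],[0.016,-0.037,-0.08,0.2]]'
```

```text
t: 11.8
eef_pos: [0.515, -0.2066, 0.1762]
tool_rot: [0.0, 0.86, 0.511, 0.0]
contact_force: [0.6, -0.4, 1.6]
gripper_width: 0.176
grasp_force: 59.7
```

```bash
python3 -c "
from h import *
o=bot.get_obs();p,r=tool();x=r.apply([1,0,0]);print(p,np.degrees(np.arctan2(x[1],x[0])),o['torque'],o['contact_force'],(p+r.apply([.0019,.0006,0])))"
```

```text
[ 0.51499808 -0.20664142  0.17617904] 61.42179162357229 [-0.03216969  0.01830802 -0.01301598] [ 0.61672109 -0.39106091  1.55192764] [ 0.51643386 -0.20525992  0.17617889]
```

```bash
python3 -m jog '[[0.003,-0.01,0.016,0.05],[0.007,-0.019,0.032,0.1],[0.011,-0.028,0.048,0.15],[0.016,-0.037,0.064,0.2],[0.016,-0.037,0.064,0.2]]'; python3 -c "
from h import *
o=bot.get_obs();p,r=tool();x=r.apply([1,0,0]);print(p,np.degrees(np.arctan2(x[1],x[0])),o['torque'],(p+r.apply([.0019,.0006,0])))"
```

```text
t: 12.22
eef_pos: [0.5147, -0.2063, 0.1756]
tool_rot: [0.0, 0.906, 0.423, 0.0]
contact_force: [-0.3, -0.9, 1.5]
gripper_width: 0.176
grasp_force: 59.7
[ 0.51474422 -0.20633191  0.1755706 ] 50.04967521092118 [-0.05369348 -0.05223801 -0.0168517 ] [ 0.51642422 -0.20526064  0.17557063]
```

```bash
python3 -m jog '[[0.003,-0.01,0.016,0.05],[0.007,-0.019,0.032,0.1],[0.011,-0.028,0.048,0.15],[0.016,-0.037,0.064,0.2],[0.021,-0.045,0.08,0.25],[0.026,-0.053,0.095,0.3],[0.032,-0.061,0.111,0.35],[0.038,-0.069,0.127,0.4],[0.038,-0.069,0.127,0.4]]'; python3 -c "
from h import *
o=bot.get_obs();p,r=tool();x=r.apply([1,0,0]);print(p,np.degrees(np.arctan2(x[1],x[0])),o['torque'],(p+r.apply([.0019,.0006,0])))"
```

```text
t: 12.97
eef_pos: [0.5145, -0.2056, 0.1744]
tool_rot: [0.0, 0.972, 0.235, 0.0]
contact_force: [1.2, 0.2, 3.0]
gripper_width: 0.173
grasp_force: 59.8
[ 0.51446123 -0.20559794  0.17435926] 27.190111165684023 [-0.0544057  -0.02094762 -0.0220648 ] [ 0.51642544 -0.20526344  0.17435978]
```

```bash
python3 -m jog '[[0.003,-0.01,0.016,0.05],[0.007,-0.019,0.032,0.1],[0.011,-0.028,0.048,0.15],[0.016,-0.037,0.064,0.2],[0.021,-0.045,0.08,0.25],[0.026,-0.053,0.095,0.3],[0.032,-0.061,0.111,0.35],[0.038,-0.069,0.127,0.4],[0.041,-0.073,0.137,0.43],[0.041,-0.073,0.137,0.43]]'; python3 -c "
from h import *
o=bot.get_obs();p,r=tool();x=r.apply([1,0,0]);print(p,np.degrees(np.arctan2(x[1],x[0])),o['torque'],(p+r.apply([.0019,.0006,0])))
c=cam('wrist','w4.png');cv2.imwrite('pics/w4c.png',cv2.resize(c['pixels'][110:260,160:360,::-1],(800,600),interpolation=cv2.INTER_CUBIC))"
```

```text
t: 13.8
eef_pos: [0.5145, -0.2048, 0.173]
tool_rot: [0.0, 1.0, 0.023, 0.0]
contact_force: [-0.3, 0.2, 4.7]
gripper_width: 0.179
grasp_force: 59.9
[ 0.51447635 -0.20475547  0.1730067 ] 2.58283957734651 [-0.03684279 -0.04130549 -0.01263069] [ 0.51640146 -0.20526923  0.17300751]
```

View pics/w4c.png

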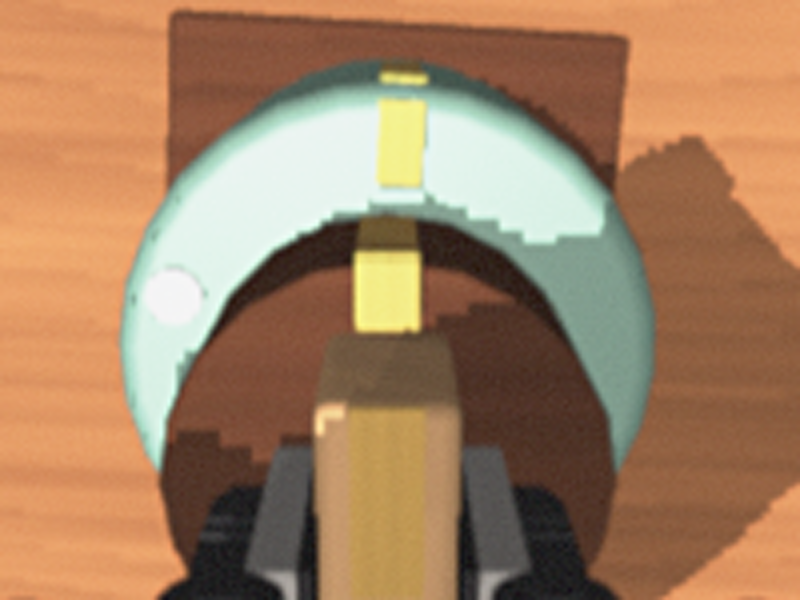

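The lid's line is at crop (388,290) and the canister's front line at (401,143), slightly to the right, so a few degrees of clockwise turn remain. I'll compute how much.

```bash
python3 -c "
from h import *
c=load('wrist');g=lambda x,y,z:atz(c,[[160+x/4-.5,110+y/4-.5]],z)[0]
f=[g(402.5,102,.11),g(400,185,.11)];k=[g(388.5,252,.1684),g(387.5,330,.1684)]
C=np.array([.5164,-.2053]);an=lambda q:np.degrees(np.arctan2(q[1]-C[1],q[0]-C[0]))
for q in f+k:print(q,an(q))
for a,b in(f,k):d=a-b;print('dir',np.degrees(np.arctan2(d[1],d[0])))
d=g(173,296,.11);print('dot',an(d),np.hypot(*(d[:2]-C)))
# board front edge
a,b=g(175,12,.012),g(626,38,.012);d=b-a;print('board',np.degrees(np.arctan2(d[1],d[0]))+90)
"
```

```text
[ 0.56291187 -0.20567211  0.11      ] -0.4583754209769257
[ 0.54856145 -0.20592408  0.11      ] -1.1116553891692826
[ 0.54889174 -0.20382019  0.1684    ] 2.6076950808750756
[ 0.53859888 -0.20415458  0.1684    ] 2.953730354179319
dir 1.0059014821030026
dir 1.8607760448024866
dot 75.13589032416735 0.04041392140994732
board -0.6368089273899926
```

```bash
python3 -m jog '[[0.002,-0.006,0.01,0.03],[0.004,-0.011,0.019,0.058],[0.004,-0.011,0.019,0.058],[0.004,-0.011,0.019,0.058]]'; python3 -c "
from h import *
p,r=tool();x=r.apply([1,0,0]);print(np.degrees(np.arctan2(x[1],x[0])),p+r.apply([.0019,.0006,0]))"
```

```text
t: 14.18
eef_pos: [0.5144, -0.2046, 0.1728]
tool_rot: [0.0, 1.0, -0.007, 0.0]
contact_force: [0.4, -1.1, 5.1]
gripper_width: 0.174
grasp_force: 60.0
-0.7974381031839953 [ 0.51633411 -0.20521221  0.17281159]
```

```bash
python3 -m jog '[[0,0,0,0],[0,0,0,0],[0,0,0,0],[0,0,0,0],[0,0,0,0],[0,0,0,0],[0,0,0,0]]' -1 20 && python3 -m jog '[[0,0,-1,0],[0,0,-3,0],[0,0,-6,0],[0,0,-9,0],[-1,0,-12,0],[-3,0,-12,0],[-5,0,-12,0],[-6,0,-12,0],[-6,0,-12,0],[-6,0,-12,0]]'; python3 -c "
from h import *
c=cam('wrist','w5.png')
P=cloud(c);print(tool()[0]);B=P.reshape(-1,3);m=np.hypot(B[:,0]-.516,B[:,1]+.205)<.03
print([np.median(B[m&(B[:,2]>a)&(B[:,2]<b),2]) for a,b in((.15,.18),(.18,.22))])
u,v=proj(c,[.516,-.205,.14])[0].astype(int);print(u,v)
y0=max(0,min(v-75,234));x0=max(0,min(u-100,312));print(x0,y0);cv2.imwrite('pics/w5c.png',cv2.resize(c['pixels'][y0:y0+150,x0:x0+200,::-1],(800,600),interpolation=cv2.INTER_CUBIC))"
```

```text
t: 14.77
eef_pos: [0.5142, -0.2044, 0.1727]
tool_rot: [-0.0, 1.0, -0.007, -0.0]
contact_force: [-0.2, -0.4, 0.1]
gripper_width: 0.998
grasp_force: 0.0
t: 15.6
eef_pos: [0.4546, -0.2034, 0.2933]
tool_rot: [-0.001, 1.0, -0.007, 0.001]
contact_force: [0.5, 1.0, 0.7]
gripper_width: 1.0
grasp_force: 0.0
[ 0.45514048 -0.20331585  0.29327035]
[np.float64(0.1696853613334281), np.float64(0.19969410938626594)]
256 113
156 38
```

View pics/w5c.png

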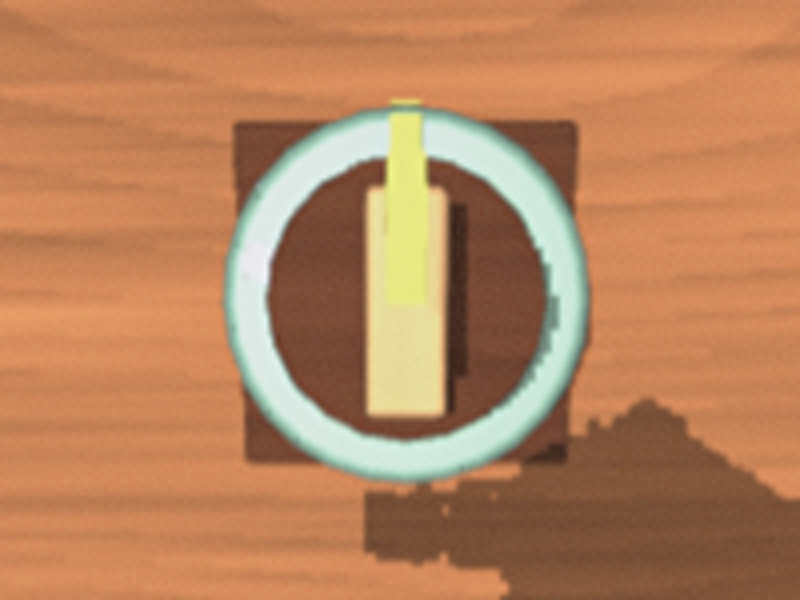

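The canister's line (crop x≈406) and the lid's line (x≈407) meet, the lid is level, and the gripper is clear. I'm handing in.

```bash
python3 -c "
from station import bot
print(bot.hand_in())"
```

```text
the job is handed in; nothing more can be done
None
```

The lid is screwed onto the canister with its brass line meeting the front line to within about a degree in the last picture; I let go, moved the gripper clear and handed the job in at about 16 s, with no verdict returned.

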